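# Hold the grinder lid at the half-way pulse position

### The arm

A 7-joint arm with a two-finger parallel gripper is mounted at the origin on a cart in front of the work surface, level with it; the furniture and walls round the work are solid. World frame = base frame: x ahead of the robot, y to its left, z up, the work surface at z = 0. Lengths are in m, angles in rad, forces in N, time in s.
With the tool pointing down it reaches from about 0.425 to 0.875 m from the base axis. Payload 4.7 kg.
Tool frame: the origin (TCP) lies between the finger pads; the fingertips stand 14 mm ahead of it and the grasp point (between the pads) lies 5 mm behind it; z points along the fingers, y is the line along which they close (so a half turn about z gives the same grasp; the last joint's range is limited). The gripper opens to 87 mm and grips with 3 to 60 N. Pads are 19 mm wide; open, the fingers measure 117 mm over their backs; the gripper's body (75 mm by 190 mm) begins 51 mm behind the grasp point.
Start: joints at [-1.141, 0.321, -0.07, 1.45, 0.023, 1.371, -0.057], TCP at [0.263, 0.595, 0.237] pointing down, gripper open.
Joint ranges: [-2.86, 2.86], [-0.3, 2.09], [-1.38, 1.24], [0.06, 2.45], [-1.56, 4.7], [0.09, 2.05], [-2.69, 2.69]. Speed limits (rad/s): [2.57, 2.57, 3.14, 3.14, 3.14, 3.14, 3.14].

### API

Orientations are given as a rotation vector (axis times angle).
In Python, from bench import get_state, get_image, camera_params, close_job gives the robot as it stands. The module is installed in compiled form; this text tells all that it offers.
- The arm moves only by the tool arm_command, never from a script. Its argument "motion" is a list of rows, each a list of 5 numbers: the finger opening in mm, from 0 to 87, then the shift along the tool's x, y, z in mm, then the turn about the tool's z in degrees. In form: [[gripper, x, y, z, spin], ...]. A call has 1 to 5 rows; each row is the pose to reach, as a shift and turn from the pose commanded when the call began, along the tool's axes at that moment; what a row does not reach only later rows make up. A row lasts 1/12 s, in which the tool goes at most 41.7 mm and 7.16 degrees, less where a joint would pass 70% of its speed; a pose out of reach is approached as far as the arm can. A call with a gripper value outside its range is refused whole. The fingers move at their own pace and stop on an object; "newtons" is the grip in N (left out, the last holds). Time passes only in rows, so rows that repeat a pose let the fingers close. It gives the time, the measured TCP pose, the force, the opening and the grip force at its end, in the units of the state.
- get_state(): the state, without advancing time (a new reading comes with each control period).
- get_image(name): name is "scene" or "top"; returns (picture, depth): 384x512x3 uint8, red, green, blue; 384x512 float32, m along the optical axis (not along the pixel's ray), 0 where there is no reading.
- camera_params(name): a dict with "intrinsics" (3x3 intrinsics, pixels), "extrinsics" (4x4, takes a point from camera to world coordinates). Camera axes: x right, y down, z forward; pixel columns grow to the right and rows downward; lengths in m; the calibration is good to about 2 mm. A picture is of the moment at which its call begins. camera_params takes no time and is no camera call.
- close_job(): hands the job in; it is judged then, once.
The state is a dict: "time": time; "joint_positions": joint angles; "qd": joint speeds; "joint_torque": joint torques, N m; "position": TCP position; "tool_rot": TCP orientation; "ft_force": force on the tool from outside, world axes, zero at the start; "torque": the same for the moment, N m; "grip_width": opening from 0.0 (shut) to 1.0 (fully open); "grip_force": force on a finger pad.
Only numpy, scipy, OpenCV 4.12 (cv2) and the standard library are available. Lean on these libraries where they do the work, as an engineer would, in place of code of your own. Each camera call takes 0.05 s, during which the arm holds its last target. There are 200 camera calls.

### The job

Put the lid on the spice grinder: line its two lugs up with the two slots in the collar and press it straight down until the sprung foot inside it bears on the nutmeg and the lid is fully down. Then twist the lid clockwise (seen from above) to the half-way mark, half of the 80 degree turn to the lock, so that the grinder would pulse, never going on to the lock click, and finish while still gripping the lid and holding it there against its spring. Leave the shaker, the jar and the tin where they stand.

Things in the scene. Friction and masses are not known exactly. Their poses are not given: they have to be found in the camera images.
- lid: Loose grey round lid, 0.12 kg, upright on its skirt on the 12 mm wooden hob cover. Origin: centre of the skirt's lower edge, z up. Skirt 53 mm wide (50 at its tapered lower edge), 0-22 mm up; flange 84 mm wide, 22-28 mm. Two lugs on the skirt at +x and -x, 10 mm wide, 8-14 mm up, reaching 33.5 mm from the axis. Half a turn gives the same lid. Dark pointers on the flange show the lugs.
- lid_grip (a point): Middle of the lid's grip bar, 41 mm above the lid's origin. The straight bar lies along the lid's x (over the lugs): 48 mm long, 14 mm thick along y, from the flange (28 mm) up to 54 mm.
- foot (a joint): Sprung steel foot, a 24 mm disc inside the lid's skirt, its underside 4 mm above the skirt's lower edge when free. Value in m: how far it is pushed up into the lid; 0 free, about 0.008 when the lid is fully down on the grinder, at most 0.013. Pushes back with 1.4 N plus 0.35 N per mm. Its thin pin rises out of the grip bar's top by as much.
- grinder: White spice grinder, 100 mm high, 100 mm wide at the foot, fixed. Origin: centre of its underside, z up. A nutmeg stands fixed in its middle, top 10 mm below the rim. Lid fully down: its flange rests on the rim, its origin 78 mm above this one, lugs clear below the lip. Dark ribs under the rim, both sides: short at each slot, long 40 degrees clockwise (half-way), double 80 degrees clockwise (lock).
- collar (a point): Centre of the grinder's mouth, level with the rim, 100 mm above its origin. The mouth is a steel lip 6 mm thick with a 60 mm opening and two slots for the lugs, at the grinder's +x and -x, each 17 to 20 mm wide; below the lip the bore is 74 mm wide.
- pulse_ring (a joint): Sprung ring under the lip, turned by the lid's lugs. Value in rad, clockwise from above: 0 until the lid has turned 0.175 rad (10 degrees) from the slots, then the lid's turn less 0.175. Half-way mark: 0.52. From about 0.66 a sprung ball resists; past 0.85 the lock clicks; end stop 1.22. Its spring turns the lid back with about 0.1 N m.
- shaker: Bystander: glass shaker with dark cap, 37 mm wide, 69 mm high, loose. Origin: centre of its underside.
- jar: Bystander: small clear jar with green cap, 55 mm wide, 70 mm high, loose. Origin: centre of its underside.
- tin: Bystander: round flat food tin, 86 mm wide, 40 mm high, loose. Origin: centre of its underside.

How it is judged:
On the way, in this order (a step that is already met when the one before it is completed fails the run):
1. the gripped lid is fully down on the grinder, lugs through the slots, its foot pressed up by the nutmeg, not yet turned (z of lid in the frame of grinder between 0.074 and 0.083 m and horizontal distance between lid and grinder below 0.006 m and angle between lid's own z axis and vertical below 0.1 rad and value of joint foot above 0.004 m and contact force between the fingers and lid above 1.5 N and value of joint pulse_ring below 0.15 rad), for 0.2 s.
2. the lid is turned clockwise to the half-way mark and gripped (z of lid in the frame of grinder between 0.074 and 0.083 m and horizontal distance between lid and grinder below 0.006 m and angle between lid's own z axis and vertical below 0.1 rad and value of joint foot above 0.004 m and value of joint pulse_ring between 0.38 and 0.67 rad and angle between the x axis of lid and the x axis of grinder, either way round between 0.5 and 0.9 rad and contact force between the fingers and lid above 1.5 N), for 0.5 s.
At the end, for the whole second after the job is handed in: Fingers grip the lid (over 1.5 N), seated within 6 mm of the grinder's axis (origin 74-83 mm up, tilt under 0.1 rad), foot up over 4 mm, held still with the pulse ring at 0.38-0.67 rad (lid about 32-48 degrees clockwise of the slots); shaker, jar and tin within 20 mm of their places (all of step 2 and velocity of joint pulse_ring between -0.1 and 0.1 rad/s and distance of each of shaker, jar, tin from where it was at the start of the episode below 0.02 m); the arm keeps its last pose, push and grip.
It fails at once if the lid is turned on to the lock click (ring past 0.85 rad) (value of joint pulse_ring above 0.85 rad).
It fails at once if the shaker, jar or tin is shifted over 20 mm or knocked over (distance of any of shaker, jar, tin from where it was at the start of the episode above 0.02 m or angle between any of shaker, jar, tin's own z axis and vertical above 0.4 rad).
It also fails if it takes over 45 s, if anything falls off the work surface, if the arm or the gripper's body presses on something with over 40 N, if the wrist force passes 120 N, or if a joint passes its speed limit or range.

## Working session

There is one attempt and no reset: what is moved stays moved. The work goes in short steps, Python scripts to look and compute and a tool call to move; the robot and the scene stay as the last step left them, time stands still between calls to the robot, and variables do not carry over. Pictures are saved under pics/ and viewed, at most 10 in all, crops included, and the job is handed in when it is done.

Besides the shell and the picture viewer there is one more tool, called after "Call:" as name(argument=value, ...) on one line, values as JSON. arm_command: Moves the arm, as the interface text tells. Its arguments: {"type":"object","properties":{"motion":{"type":"array"},"newtons":{"type":"number"}},"required":["motion"]}

```bash
mkdir -p pics; python3 - <<'E'
from bench import *
import cv2, numpy as np
print(get_state())
for n in ("scene","top"):
    p,d=get_image(n); c=camera_params(n)
    print(n,c["intrinsics"],c["extrinsics"])
    cv2.imwrite(f"pics/{n}0.png",p[:,:,::-1]); np.savez(f"pics/{n}0.npz",p=p,d=d)
E
```

```text
{'time': 0.0, 'joint_positions': array([-1.14091078,  0.32181042, -0.07005746,  1.4516869 ,  0.02260875,
        1.37077107, -0.05692561]), 'qd': array([-0.00028097, -0.00194594,  0.00110229,  0.00070924,  0.00073069,
       -0.00057854, -0.00081346]), 'joint_torque': array([ 4.36904766e-04, -4.91276944e+01, -4.03174460e-01, -3.12533247e+01,
       -6.36755023e-02,  4.33064613e-02,  1.74732422e-04]), 'position': array([0.26239169, 0.59411295, 0.23546346]), 'tool_rot': array([-6.48391707e-01, -3.07366974e+00,  2.93555640e-03]), 'ft_force': array([ 0.75380643, -0.2041938 , -0.15504856]), 'torque': array([ 0.0408721 , -0.04990272,  0.04660452]), 'grip_force': 0.0, 'grip_width': 0.9984574249649693}
scene [[355.47339426   0.         257.6829334 ]
 [  0.         355.47339426 190.15497852]
 [  0.           0.           1.        ]] [[-0.69115478 -0.63719214  0.34101501  0.22081157]
 [-0.72270433  0.6081478  -0.32841239  0.3027627 ]
 [ 0.00187427 -0.47343682 -0.88082578  0.86046302]
 [ 0.          0.          0.          1.        ]]
top [[376.30807446   0.         254.29850638]
 [  0.         376.30807446 188.58873405]
 [  0.           0.           1.        ]] [[ 0.02830699 -0.99783828  0.05930842  0.46047935]
 [-0.99918831 -0.02654432  0.03030052  0.0249525 ]
 [-0.02866072 -0.06011799 -0.99777973  0.95705276]
 [ 0.          0.          0.          1.        ]]
```

View pics/scene0.png

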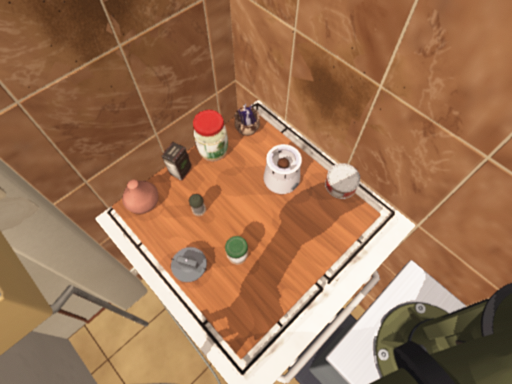

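View pics/top0.png

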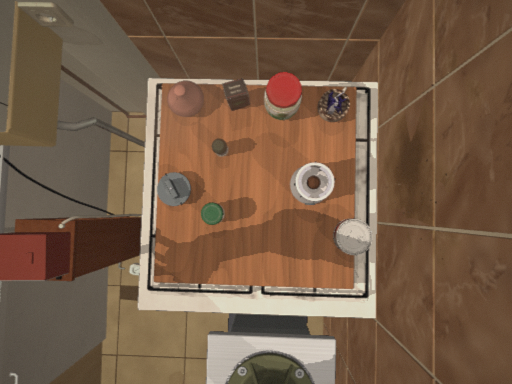

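The scene view shows the lid at (188,264), the grinder at (283,168), the shaker at (197,205), the jar at (236,248) and the tin at (342,180). In the top view they are at (174,189), (314,182), (220,147), (212,213) and (353,236). Next I'll zoom in on the lid and grinder and use the depth.

```bash
cat > h.py <<'E'
import numpy as np, cv2
from bench import camera_params
def cloud(n,d):
    c=camera_params(n); K=c["intrinsics"]; T=c["extrinsics"]
    v,u=np.mgrid[:d.shape[0],:d.shape[1]]
    P=np.stack([(u-K[0,2])/K[0,0]*d,(v-K[1,2])/K[1,1]*d,d],-1)
    W=P@T[:3,:3].T+T[:3,3]; W[d<=0]=np.nan; return W
def ray_at(n,u,v,z):
    c=camera_params(n); K=c["intrinsics"]; T=c["extrinsics"]
    r=T[:3,:3]@np.linalg.solve(K,[u,v,1]); return T[:3,3]+r*(z-T[2,3])/r[2]
def ray(n,u,v):
    c=camera_params(n); K=c["intrinsics"]; T=c["extrinsics"]
    r=T[:3,:3]@np.linalg.solve(K,[u,v,1]); return T[:3,3],r/np.linalg.norm(r)
E
python3 - <<'E'
from h import *
cr={'scene':[(188,264),(283,165)],'top':[(174,189),(314,182)]}
rows=[]
for n in cr:
    f=np.load(f"pics/{n}0.npz"); W=cloud(n,f['d']); r=[]
    for (u,v),nm in zip(cr[n],('lid','grinder')):
        s=np.s_[v-24:v+24,u-32:u+32]
        r.append(cv2.resize(f['p'][s],(400,300),interpolation=cv2.INTER_CUBIC))
        w=W[s].reshape(-1,3); 
        z=w[:,2]; print(n,nm,"z hist",[(round(a,3),int(b)) for b,a in zip(*np.histogram(z[~np.isnan(z)],np.arange(-.01,.13,.006)))])
    rows.append(np.hstack(r))
cv2.imwrite("pics/zoom0.png",np.vstack(rows)[:,:,::-1])
E
```

```text
scene lid z hist [(np.float64(-0.01), 3), (np.float64(-0.004), 73), (np.float64(0.002), 9), (np.float64(0.008), 1085), (np.float64(0.014), 667), (np.float64(0.02), 1), (np.float64(0.026), 0), (np.float64(0.032), 13), (np.float64(0.038), 731), (np.float64(0.044), 72), (np.float64(0.05), 14), (np.float64(0.056), 14), (np.float64(0.062), 89), (np.float64(0.068), 39), (np.float64(0.074), 0), (np.float64(0.08), 0), (np.float64(0.086), 0), (np.float64(0.092), 0), (np.float64(0.098), 0), (np.float64(0.104), 0), (np.float64(0.11), 0), (np.float64(0.116), 0), (np.float64(0.122), 0)]
scene grinder z hist [(np.float64(-0.01), 4), (np.float64(-0.004), 31), (np.float64(0.002), 6), (np.float64(0.008), 849), (np.float64(0.014), 572), (np.float64(0.02), 7), (np.float64(0.026), 21), (np.float64(0.032), 20), (np.float64(0.038), 47), (np.float64(0.044), 52), (np.float64(0.05), 49), (np.float64(0.056), 44), (np.float64(0.062), 53), (np.float64(0.068), 52), (np.float64(0.074), 143), (np.float64(0.08), 131), (np.float64(0.086), 82), (np.float64(0.092), 85), (np.float64(0.098), 119), (np.float64(0.104), 90
[... 551 characters left out ...]
(0.098), 0), (np.float64(0.104), 0), (np.float64(0.11), 0), (np.float64(0.116), 0), (np.float64(0.122), 0)]
top grinder z hist [(np.float64(-0.01), 0), (np.float64(-0.004), 0), (np.float64(0.002), 39), (np.float64(0.008), 1490), (np.float64(0.014), 87), (np.float64(0.02), 22), (np.float64(0.026), 19), (np.float64(0.032), 19), (np.float64(0.038), 27), (np.float64(0.044), 31), (np.float64(0.05), 18), (np.float64(0.056), 23), (np.float64(0.062), 22), (np.float64(0.068), 21), (np.float64(0.074), 431), (np.float64(0.08), 26), (np.float64(0.086), 24), (np.float64(0.092), 69), (np.float64(0.098), 94), (np.float64(0.104), 166), (np.float64(0.11), 434), (np.float64(0.116), 0), (np.float64(0.122), 0)]
```

View pics/zoom0.png

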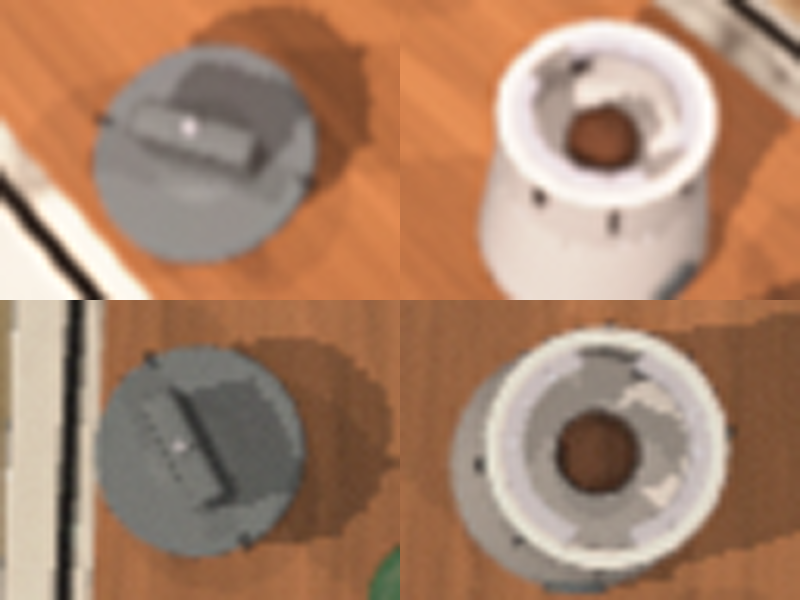

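```bash
python3 - <<'E'
from h import *
rows=[]
cr={'scene':[(188,264),(283,165)],'top':[(174,189),(314,182)]}
cen={}
for n in cr:
    f=np.load(f"pics/{n}0.npz"); W=cloud(n,f['d'])
    for (u,v),nm,zz in zip(cr[n],('lid','grinder'),(.040,.112)):
        s=np.s_[v-24:v+24,u-32:u+32]; w=W[s].reshape(-1,3)
        q=w[abs(w[:,2]-zz)<.005]
        c,r=cv2.minEnclosingCircle((q[:,:2]*1000).astype(np.float32)); print(n,nm,"enclosing",np.round(c,1),r,"mean",np.round(q.mean(0)*1000,1))
        cen[n,nm]=c
        if nm=='lid':
            q=w[(w[:,2]>.058)&(w[:,2]<.075)]
            print("bar",q.shape,cv2.minAreaRect((q[:,:2]*1000).astype(np.float32)),q.mean(0), np.median(q[:,2]))
        m=[]
# rectified views
for n in cr:
    f=np.load(f"pics/{n}0.npz"); c=camera_params(n); K=c["intrinsics"]; Ti=np.linalg.inv(c["extrinsics"]); r=[]
    for nm,zz in (('lid',.040),('grinder',.112)):
        cx,cy=np.round(np.array(cen['top',nm]))/1000
        # 400x300 px, 0.4mm/px ; image right=-y, up=+x
        j,i=np.meshgrid(np.arange(400),np.arange(300))
        X=np.stack([cx-(i-150)*.0004,cy-(j-200)*.0004,np.full(i.shape,zz)],-1)
        p=(X@Ti[:3,:3].T+Ti[:3,3])@K.T; uv=(p[...,:2]/p[...,2:]).astype(np.float32)
        im=cv2.remap(f['p'],uv[...,0],uv[...,1],cv2.INTER_CUBIC)
        cv2.drawMarker(im,(200,150),(255,0,0),cv2.MARKER_CROSS,10); r.append(im)
        print(nm,"px centre",cx,cy)
    rows.append(np.hstack(r))
cv2.imwrite("pics/rect0.png",np.vstack(rows)[:,:,::-1])
# triangulate lid pin / bar & pointer tips from both views
def tri(a,b):
    (o1,d1),(o2,d2)=ray(*a),ray(*b)
    t=np.linalg.lstsq(np.stack([d1,-d2],1),o2-o1,rcond=None)[0]
    A,B=o1+t[0]*d1,o2+t[1]*d2; return np.round((A+B)/2*1000,1),np.round((A-B)*1000,1)
z=lambda n,k,x,y:(n,cr[n][k][0]-32+x/6.25-.42,cr[n][k][1]-24+y/6.25-.42)
print("pin",tri(z('scene',0,189,127),z('top',0,180,145)))
print("ptr far",tri(z('scene',0,309,183),z('top',0,152,58)))
print("ptr2",tri(z('scene',0,102,120),z('top',0,245,243)))
print("nutmeg",tri(z('scene',1,602,138) if 0 else z('scene',1,202,138),z('top',1,198,152)))
E
```

```text
scene lid enclosing [508.  251.6] 43.96861267089844 mean [505.9 252.8  41.6]
bar (137, 3) ((508.2923889160156, 251.77328491210938), (47.57914352416992, 14.279131889343262), 29.810571670532227) [0.50695439 0.25212408 0.06657578] 0.0670371365673712
scene grinder enclosing [530.8 -84.6] 47.06589126586914 mean [528.3 -81.6 112.8]
top lid enclosing [510.1 251.8] 43.71908187866211 mean [509.3 250.5  39.6]
bar (122, 3) ((510.0452880859375, 251.44886779785156), (48.418067932128906, 13.635995864868164), 28.905487060546875) [0.50962945 0.2508406  0.06479785] 0.06478295134854378
top grinder enclosing [531.4 -84.7] 45.55956268310547 mean [530.9 -84.3 111. ]
lid px centre 0.51 0.252
grinder px centre 0.531 -0.085
lid px centre 0.51 0.252
grinder px centre 0.531 -0.085
pin (array([509.8, 251.7,  69.3]), array([-0.1, -0.1, -0. ]))
ptr far (array([510.8, 250. ,  35.5]), array([-68.7, -41.2, -17.4]))
ptr2 (array([492.9, 245.8, 114.9]), array([40.3, 58.4, 13.8]))
nutmeg (array([530.3, -83.5,  95.9]), array([-0.6, -0.5,  0. ]))
```

View pics/rect0.png

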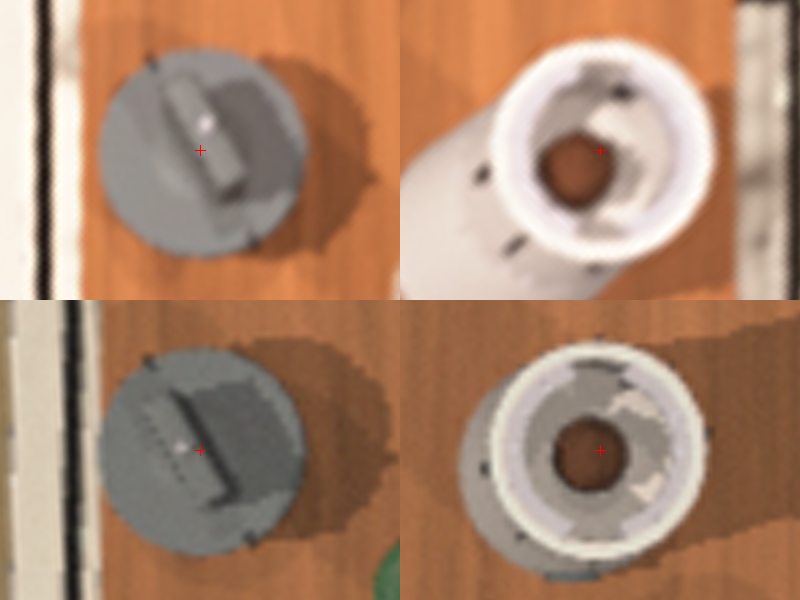

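The rectified views (0.4 mm/px, image up is +x) show the lid pointers along about 29.4° from +x towards +y. The collar slots are at the top and bottom, near (603,367) and (604,535). I'll refine the slot angle with a polar profile.

```bash
python3 - <<'E'
from h import *
for n,c0 in (('top',(.5304,-.0848)),('scene',(.531,-.0862))):
    f=np.load(f"pics/{n}0.npz"); c=camera_params(n); K=c["intrinsics"]; Ti=np.linalg.inv(c["extrinsics"])
    g=cv2.cvtColor(f['p'],cv2.COLOR_RGB2GRAY)
    for base in (0,180):
        a=np.arange(-40,41,2)+base; R=np.arange(.0315,.035,.0005)
        A,RR=np.meshgrid(np.radians(a),R)
        X=np.stack([c0[0]+RR*np.cos(A),c0[1]+RR*np.sin(A),np.full(A.shape,.112)],-1)
        p=(X@Ti[:3,:3].T+Ti[:3,3])@K.T; uv=(p[...,:2]/p[...,2:]).astype(np.float32)
        v=cv2.remap(g,uv[...,0],uv[...,1],cv2.INTER_LINEAR).mean(0)
        lo,hi=v.min(),np.median(np.r_[v[:8],v[-8:]]); th=(lo+hi)/2; i=np.where(v<th)[0]
        w=np.clip(hi-v,0,None); print(n,base,v.astype(int).tolist(),"edges",a[i[0]]-base,a[i[-1]]-base,"centroid",(w*(a-base)).sum()/w.sum())
s=np.array([-6.48391707e-01,-3.07366974,2.93555640e-03])
from scipy.spatial.transform import Rotation as R
print(R.from_rotvec(s).as_matrix().round(3))
E
```

```text
top 0 [185, 185, 187, 188, 188, 187, 186, 185, 184, 181, 174, 158, 134, 119, 110, 106, 104, 105, 107, 108, 110, 111, 112, 116, 120, 123, 124, 131, 140, 157, 175, 183, 186, 187, 187, 188, 187, 185, 185, 188, 187] edges -16 16 centroid -0.7620286085825748
top 180 [191, 191, 191, 191, 190, 190, 190, 189, 185, 177, 164, 155, 153, 152, 151, 148, 147, 146, 150, 153, 153, 152, 151, 150, 147, 148, 151, 157, 169, 182, 189, 191, 192, 193, 193, 193, 191, 191, 189, 187, 186] edges -20 14 centroid -1.9066731930168053
scene 0 [224, 223, 223, 223, 223, 223, 223, 221, 218, 212, 205, 197, 189, 186, 184, 182, 180, 177, 173, 170, 168, 165, 162, 160, 161, 161, 166, 176, 189, 201, 212, 221, 224, 224, 224, 223, 221, 220, 220, 219, 220] edges -16 16 centroid 0.8154801215163122
scene 180 [219, 222, 226, 228, 229, 229, 229, 228, 224, 218, 207, 194, 186, 179, 177, 178, 180, 183, 184, 185, 185, 185, 186, 188, 190, 192, 197, 205, 211, 217, 223, 227, 229, 229, 230, 229, 229, 229, 228, 227, 227] edges -18 12 centroid -3.6705589288494473
[[-0.915  0.404 -0.001]
 [ 0.404  0.915 -0.002]
 [-0.    -0.002 -1.   ]]
```

```bash
python3 - <<'E'
from h import *
for n in('top','scene'):
    W=cloud(n,np.load(f"pics/{n}0.npz")['d']).reshape(-1,3); W=W[~np.isnan(W[:,0])]
    print(n)
    for x in np.arange(.1,.75,.08):
        print(round(x,2),[ (lambda s: round(float(s.max()),2) if len(s) else None)(W[(abs(W[:,0]-x)<.04)&(abs(W[:,1]-y)<.04),2]) for y in np.arange(.8,-.36,-.08)])
E
```

```text
top
0.1 [-0.87, -0.04, -0.84, None, None, None, None, None, 0.0, 0.05, 0.07, 0.04, 0.0, 0.2, None]
0.18 [-0.88, -0.04, -0.83, None, None, None, -0.03, -0.03, 0.0, 0.0, 0.0, 0.01, 0.0, 0.38, None]
0.26 [None, -0.03, 0.06, 0.06, None, None, 0.02, 0.02, 0.02, 0.02, 0.02, 0.02, 0.02, 0.5, None]
0.34 [-0.18, None, 0.06, 0.07, None, None, 0.02, 0.02, 0.02, 0.02, 0.02, 0.02, 0.05, 0.5, None]
0.42 [-0.15, 0.01, 0.06, 0.06, None, None, 0.02, 0.02, 0.09, 0.02, 0.02, 0.02, 0.05, 0.5, None]
0.5 [-0.15, -0.03, -0.87, None, None, None, 0.04, 0.07, 0.09, 0.02, 0.11, 0.12, 0.11, 0.51, None]
0.58 [-0.15, -0.03, 0.17, 0.28, 0.29, None, 0.02, 0.04, 0.08, 0.02, 0.06, 0.12, 0.11, 0.51, None]
0.66 [-0.15, -0.04, -0.87, 0.26, 0.3, None, 0.02, 0.06, 0.08, 0.02, 0.15, 0.07, 0.07, 0.51, None]
0.74 [-0.4, -0.86, -0.87, 0.26, 0.3, None, 0.02, 0.11, 0.11, 0.12, 0.15, 0.15, 0.1, 0.51, None]
scene
0.1 [None, None, None, None, None, None, None, -0.87, 0.01, 0.52, 0.47, 0.04, 0.01, 0.3, None]
0.18 [None, None, None, None, None, None, -0.03, 0.71, 0.68, 0.0, 0.01, 0.01, 0.0, 0.42, None]
0.26 [None, None, None, None, None, None, 0.02, 0.02, 0.02, 0.02, 0.02, 0.02, 0.02, 0.54, None]
0.34 [None, None, None, None, -0.87, -0.86, 0.02, 0.02, 0.02, 0.02, 0.02, 0.02, 0.06, 0.56, None]
0.42 [None, None, None, -0.38, -0.87, -0.86, 0.02, 0.02, 0.09, 0.02, 0.02, 0.02, 0.06, 0.52, None]
0.5 [None, None, -0.87, -0.87, -0.87, -0.86, 0.05, 0.07, 0.09, 0.02, 0.11, 0.12, 0.12, 0.48, None]
0.58 [None, -0.87, 0.15, 0.27, 0.27, -0.86, 0.02, 0.04, 0.08, 0.02, 0.06, 0.12, 0.11, 0.45, None]
0.66 [-0.23, -0.87, -0.87, -0.02, 0.26, -0.86, 0.02, 0.07, 0.08, 0.02, 0.15, 0.07, 0.07, 0.41, None]
0.74 [-0.23, -0.87, -0.87, -0.87, 0.2, -0.86, 0.02, 0.11, 0.12, 0.12, 0.15, 0.15, 0.1, 0.37, None]
```

Call:
arm_command(motion=[[50,-33,-19,0,-7],[50,-66,-39,0,-14],[50,-99,-58,0,-21],[50,-132,-78,0,-28],[50,-165,-97,0,-35]], newtons=25)

```text
time: 0.52
position: [0.3744, 0.4382, 0.2361]
tool_rot: [0.31, -3.126, 0.001]
ft_force: [1.1, -0.5, 0.8]
grip_width: 0.709
grip_force: 0.0
```

Call:
arm_command(motion=[[50,-17,-37,0,-4],[50,-34,-75,0,-7],[50,-51,-112,0,-11],[50,-68,-150,0,-14],[50,-86,-187,0,-18]])

```text
time: 0.93
position: [0.4942, 0.2709, 0.2364]
tool_rot: [0.79, -3.04, 0.0]
ft_force: [0.4, -0.2, -0.0]
grip_width: 0.578
grip_force: 0.0
```

Call:
arm_command(motion=[[50,0,0,20,0],[50,0,0,50,0],[50,0,0,75,0],[50,0,0,80,0],[50,0,0,80,0]])

```text
time: 1.35
position: [0.4922, 0.2721, 0.1544]
tool_rot: [0.785, -3.037, 0.002]
ft_force: [-0.7, 0.2, 1.0]
grip_width: 0.574
grip_force: 0.0
```

```bash
cat > st.py <<'E'
from h import *
from bench import get_state
from scipy.spatial.transform import Rotation as R
s=get_state(); M=R.from_rotvec(s['tool_rot']).as_matrix(); p=s['position']*1000
yaw=np.degrees(np.arctan2(M[1,1],M[0,1]))
print("t",round(s['time'],2),"p",p.round(1),"yaw(y)",round(yaw,2),"z axis",M[:,2].round(3),"q",s['joint_positions'].round(2),"F",s['ft_force'].round(1),"T",s['torque'].round(2),"w",round(s['grip_width']*87,1),round(s['grip_force'],1))
def to(x,y,z,ya):
    print("shift",(M.T@(np.array([x,y,z])-p)).round(1),"spin",round(-((ya-yaw+180)%360-180),1))
E
python3 -c "
from st import *
to(509.3,251.5,58,119.4)"
```

```text
t 1.35 p [492.2 272.1 154.4] yaw(y) 118.97 z axis [-0.004 -0.003 -1.   ] q [-0.63  0.19  0.09  1.78 -0.02  1.18  1.54] F [-0.7  0.2  1. ] T [ 0.04 -0.03  0.01] w 49.9 0.0
shift [ -5.5 -26.3  96.4] spin -0.4
```

Call:
arm_command(motion=[[50,-3,-13,10,0],[50,-5,-26,30,0],[50,-5,-26,50,0],[50,-5,-26,60,0],[50,-5,-26,60,0]])

```text
time: 1.77
position: [0.5096, 0.2527, 0.0955]
tool_rot: [0.786, -3.039, 0.001]
ft_force: [-0.7, 0.1, -0.3]
grip_width: 0.572
grip_force: 0.0
```

```bash
python3 -c "
from st import *
to(509.3,251.5,58,119.4)
from bench import get_image
r=[]
for n,(u,v) in {'scene':(185,255),'top':(178,185)}.items():
    p,d=get_image(n); r.append(cv2.resize(p[v-36:v+36,u-32:u+32],(400,450),interpolation=cv2.INTER_CUBIC))
cv2.imwrite('pics/near1.png',np.hstack(r)[:,:,::-1])"
```

```text
t 1.77 p [509.6 252.7  95.5] yaw(y) 119.0 z axis [-0.002 -0.001 -1.   ] q [-0.6   0.26  0.1   1.82 -0.03  1.06  1.6 ] F [-0.7  0.1 -0.3] T [0.07 0.07 0.01] w 49.8 0.0
shift [ 0.8 -0.9 37.5] spin -0.4
```

View pics/near1.png

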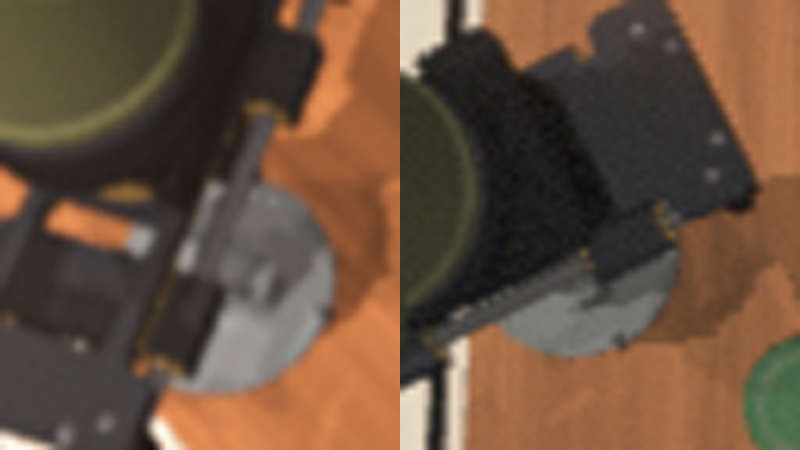

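The fingers straddle the bar in both views: it sits at about (250,270) in the left crop and about (600,290) in the right. I'll go down and close.

Call:
arm_command(motion=[[50,1,-1,15,0],[50,1,-1,30,0],[50,1,-1,37,0],[50,1,-1,37,0],[0,1,-1,37,0]])

```text
time: 2.28
position: [0.5106, 0.2519, 0.0605]
tool_rot: [-0.786, 3.041, 0.001]
ft_force: [-0.2, 0.2, 0.2]
grip_width: 0.547
grip_force: 0.0
```

Call:
arm_command(motion=[[0,0,0,0,0],[0,0,0,0,0],[0,0,0,0,0],[0,0,0,0,0],[0,0,0,0,0]], newtons=35)

```text
time: 2.7
position: [0.5105, 0.2514, 0.0599]
tool_rot: [-0.786, 3.041, 0.0]
ft_force: [0.6, 0.1, 0.3]
grip_width: 0.208
grip_force: 0.0
```

Call:
arm_command(motion=[[0,0,0,0,0],[0,0,0,0,0],[0,0,0,0,0],[0,0,0,0,0]])

```text
time: 3.03
position: [0.5104, 0.2513, 0.0598]
tool_rot: [-0.785, 3.041, 0.0]
ft_force: [0.2, -0.2, 0.6]
grip_width: 0.159
grip_force: 35.0
```

```bash
python3 -c "
from st import *
to(509.3,251.5,58,119.4)"
```

```text
t 3.03 p [510.4 251.3  59.8] yaw(y) 118.96 z axis [ 0.  0. -1.] q [-0.59  0.3   0.1   1.85 -0.04  0.99  1.6 ] F [ 0.2 -0.2  0.6] T [ 0.06  0.14 -0.01] w 13.9 35.0
shift [0.9 0.7 1.8] spin -0.4
```

Call:
arm_command(motion=[[0,0,0,-15,0],[0,0,0,-45,0],[0,0,0,-85,0],[0,0,0,-120,0],[0,0,0,-140,0]])

```text
time: 3.45
position: [0.5115, 0.2518, 0.2035]
tool_rot: [-0.784, 3.037, 0.002]
ft_force: [1.0, -0.2, -0.6]
grip_width: 0.159
grip_force: 35.0
```

```bash
python3 -c "
from st import *
to(531.2,-85,200,88.7)"
```

```text
t 3.45 p [511.5 251.8 203.5] yaw(y) 118.96 z axis [ 0.004  0.002 -1.   ] q [-0.6   0.17  0.11  1.71 -0.02  1.26  1.59] F [ 1.  -0.2 -0.6] T [ 0.09 -0.03 -0.04] w 13.8 35.0
shift [ 145.9 -304.2    2.8] spin 30.3
```

Call:
arm_command(motion=[[0,15,-31,0,3],[0,31,-65,0,6],[0,47,-98,0,9],[0,63,-132,0,12],[0,79,-165,0,15]])

```text
time: 3.87
position: [0.5205, 0.0667, 0.1991]
tool_rot: [0.378, -3.118, 0.0]
ft_force: [0.7, -0.9, -2.3]
grip_width: 0.159
grip_force: 35.0
```

```bash
python3 -c "
from st import *
to(531.2,-85,200,88.7)"
```

```text
t 3.87 p [520.5  66.7 199.1] yaw(y) 103.83 z axis [-0.001 -0.    -1.   ] q [-0.43  0.07  0.26  1.82 -0.02  1.25  1.65] F [ 0.7 -0.9 -2.3] T [ 0.03 -0.04  0.03] w 13.8 35.0
shift [  25.9 -149.9   -0.9] spin 15.1
```

Call:
arm_command(motion=[[0,6,-36,0,4],[0,13,-73,0,8],[0,19,-110,0,12],[0,25,-140,0,15],[0,26,-150,0,15]])

```text
time: 4.28
position: [0.5309, -0.09, 0.1993]
tool_rot: [-0.044, -3.141, 0.005]
ft_force: [0.0, -0.5, -0.8]
grip_width: 0.157
grip_force: 35.0
```

Call:
arm_command(motion=[[0,0,0,0,0],[0,0,0,0,0],[0,0,0,0,0]])

```text
time: 4.53
position: [0.532, -0.0811, 0.1991]
tool_rot: [-0.024, -3.141, -0.002]
ft_force: [-0.1, -0.2, -1.8]
grip_width: 0.16
grip_force: 35.0
```

```bash
python3 -c "
from st import *
to(531.2,-85,200,88.7)
from bench import get_image
for n in('scene','top'):
    p,d=get_image(n); np.savez(f'pics/{n}1.npz',p=p,d=d)
    u,v=((290,140) if n=='scene' else (316,182))
    c=cv2.resize(p[v-45:v+45,u-40:u+40],(400,450),interpolation=cv2.INTER_CUBIC)
    r=c if n=='scene' else np.hstack([r,c])
cv2.imwrite('pics/near2.png',r[:,:,::-1])"
```

```text
t 4.53 p [532.  -81.1 199.1] yaw(y) 89.12 z axis [-0.001  0.001 -1.   ] q [-0.27  0.11  0.4   1.79 -0.04  1.25  1.7 ] F [-0.1 -0.2 -1.8] T [ 0.09  0.03 -0.01] w 14.0 35.0
shift [ 0.7 -3.9 -0.9] spin 0.4
```

View pics/near2.png

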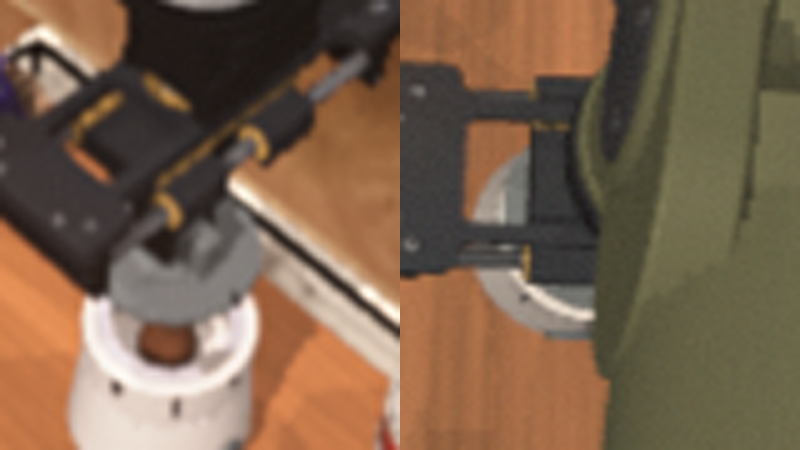

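Call:
arm_command(motion=[[0,0,0,0,0],[0,0,0,0,0],[0,0,0,0,0],[0,0,0,0,0],[0,0,0,0,0]])

```text
time: 5.05
position: [0.532, -0.083, 0.1996]
tool_rot: [0.028, 3.141, 0.0]
ft_force: [0.5, 0.2, -2.1]
grip_width: 0.154
grip_force: 35.0
```

```bash
python3 -c "
from st import *
to(531.2,-85,200,88.7)"
```

```text
t 5.05 p [532.  -83.  199.6] yaw(y) 88.98 z axis [ 0.  0. -1.] q [-0.27  0.1   0.4   1.79 -0.04  1.25  1.7 ] F [ 0.5  0.2 -2.1] T [0.09 0.03 0.01] w 13.4 35.0
shift [ 0.8 -2.  -0.4] spin 0.3
```

Call:
arm_command(motion=[[0,1,-2,10,0.3],[0,1,-2,22,0.3],[0,1,-2,28,0.3],[0,1,-2,28,0.3],[0,1,-2,28,0.3]])

```text
time: 5.47
position: [0.5304, -0.0851, 0.1705]
tool_rot: [-0.037, -3.139, -0.0]
ft_force: [0.6, -0.6, -1.1]
grip_width: 0.158
grip_force: 35.0
```

```bash
python3 -c "
from st import *
to(531.2,-85,172,88.7)
from bench import get_image
p,d=get_image('scene'); np.savez('pics/scene2.npz',p=p,d=d)
zf=s['position'][2]-.0198
c=camera_params('scene'); K=c['intrinsics']; Ti=np.linalg.inv(c['extrinsics']); r=[]
for zz in (zf,.112):
    j,i=np.meshgrid(np.arange(400),np.arange(400))
    X=np.stack([.5305-(i-200)*.0003,-.085-(j-200)*.0003,np.full(i.shape,zz)],-1)
    q=(X@Ti[:3,:3].T+Ti[:3,3])@K.T; uv=(q[...,:2]/q[...,2:]).astype(np.float32)
    im=cv2.remap(p,uv[...,0],uv[...,1],cv2.INTER_CUBIC); cv2.drawMarker(im,(200,200),(255,0,0),0,12); cv2.circle(im,(200,200),140,(255,255,0),1); r.append(im)
cv2.imwrite('pics/near3.png',np.hstack(r)[:,:,::-1])"
```

```text
t 5.47 p [530.4 -85.1 170.5] yaw(y) 88.66 z axis [-0.002  0.    -1.   ] q [-0.26  0.13  0.41  1.83 -0.05  1.2   1.7 ] F [ 0.6 -0.6 -1.1] T [-0.    0.    0.01] w 13.8 35.0
shift [-0.8  0.1 -1.5] spin -0.0
```

View pics/near3.png

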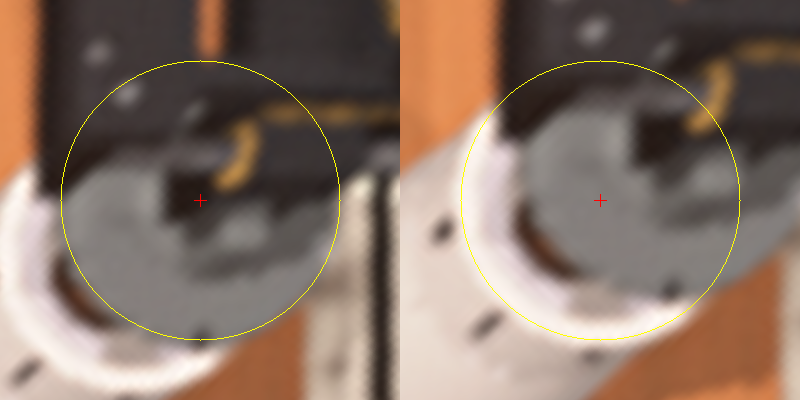

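The flange matches a 42 mm circle centred on (0.5305, -0.085) (left, pointer at (202,335)). The slot below it is in line at about (597,298), so I'll press down.

Call:
arm_command(motion=[[0,-0.5,0,5,0],[0,-0.5,0,10,0],[0,-0.5,0,15,0],[0,-0.5,0,20,0],[0,-0.5,0,20,0]])

```text
time: 5.93
position: [0.5307, -0.0851, 0.1502]
tool_rot: [-0.037, -3.139, -0.0]
ft_force: [-0.3, -0.5, -2.0]
grip_width: 0.158
grip_force: 35.0
```

```bash
python3 -c "
from st import *
to(531.2,-85,138,88.7)"
```

```text
t 5.93 p [530.7 -85.1 150.2] yaw(y) 88.67 z axis [-0.002  0.    -1.   ] q [-0.26  0.15  0.4   1.85 -0.06  1.16  1.71] F [-0.3 -0.5 -2. ] T [0.01 0.02 0.02] w 13.8 35.0
shift [-0.6  0.1 12.2] spin -0.0
```

Call:
arm_command(motion=[[0,0,0,3,0],[0,0,0,6,0],[0,0,0,9,0],[0,0,0,11,0],[0,0,0,11,0]])

```text
time: 6.35
position: [0.5318, -0.0852, 0.1407]
tool_rot: [0.037, 3.141, 0.0]
ft_force: [-1.0, -0.1, 2.9]
grip_width: 0.158
grip_force: 35.0
```

```bash
python3 -c "
from st import *
to(531.2,-85,138,88.7)"
```

```text
t 6.35 p [531.8 -85.2 140.7] yaw(y) 88.67 z axis [ 0.001  0.    -1.   ] q [-0.26  0.16  0.4   1.86 -0.07  1.13  1.72] F [-1.  -0.1  2.9] T [0.07 0.11 0.02] w 13.7 35.0
shift [0.6 0.2 2.7] spin -0.0
```

Call:
arm_command(motion=[[0,0.5,0,2,0],[0,0.5,0,3,0],[0,0.5,0,4,0],[0,0.5,0,4,0],[0,0.5,0,4,0]])

```text
time: 6.77
position: [0.5317, -0.0852, 0.1379]
tool_rot: [0.036, 3.14, 0.0]
ft_force: [-0.2, 0.3, 7.5]
grip_width: 0.154
grip_force: 35.0
```

```bash
python3 -c "
from st import *
to(531.2,-85,138,88.7)"
```

```text
t 6.77 p [531.7 -85.2 137.9] yaw(y) 88.67 z axis [ 0.002  0.    -1.   ] q [-0.26  0.16  0.4   1.87 -0.07  1.13  1.72] F [-0.2  0.3  7.5] T [ 0.03  0.37 -0.  ] w 13.4 35.0
shift [ 0.5  0.1 -0.1] spin -0.0
```

Call:
arm_command(motion=[[0,0,0,1,0],[0,0,0,1,0],[0,0,0,1,0],[0,0,0,1,0],[0,0,0,1,0]], newtons=50)

```text
time: 7.18
position: [0.5317, -0.0852, 0.1379]
tool_rot: [0.036, 3.139, 0.001]
ft_force: [-4.3, 0.3, 13.2]
grip_width: 0.157
grip_force: 50.0
```

Call:
arm_command(motion=[[0,0,0,0,4],[0,0,0,0,8],[0,0,0,0,12],[0,0,0,0,16],[0,0,0,0,20]])

```text
time: 7.6
position: [0.5323, -0.0859, 0.1379]
tool_rot: [0.585, 3.083, -0.0]
ft_force: [-2.2, -0.5, 10.9]
grip_width: 0.159
grip_force: 50.0
```

```bash
python3 -c "
from st import *
to(531.2,-85,138,48.7)"
```

```text
t 7.6 p [532.3 -85.9 137.9] yaw(y) 68.5 z axis [ 0.003 -0.001 -1.   ] q [-0.29  0.16  0.44  1.87 -0.07  1.13  1.37] F [-2.2 -0.5 10.9] T [-0.3   0.55  0.27] w 13.8 50.0
shift [ 1.4  0.4 -0.1] spin 19.8
```

Call:
arm_command(motion=[[0,0.5,0,0,4],[0,0.5,0,0,8],[0,0.5,0,0,12],[0,0.5,0,0,16],[0,0.5,0,0,20]])

```text
time: 8.02
position: [0.5319, -0.0864, 0.1378]
tool_rot: [1.112, 2.934, -0.0]
ft_force: [-1.5, -2.1, 11.3]
grip_width: 0.158
grip_force: 50.0
```

Call:
arm_command(motion=[[0,0,0,0,0],[0,0,0,0,0],[0,0,0,0,0],[0,0,0,0,0],[0,0,0,0,0]])

```text
time: 8.43
position: [0.5319, -0.0865, 0.1379]
tool_rot: [1.109, 2.935, 0.0]
ft_force: [-2.5, -2.2, 11.5]
grip_width: 0.158
grip_force: 50.0
```

```bash
python3 -c "
from st import *
to(531.2,-85,138,48.7)
from bench import get_image
p,d=get_image('scene')
c=camera_params('scene'); K=c['intrinsics']; Ti=np.linalg.inv(c['extrinsics']); r=[]
j,i=np.meshgrid(np.arange(600),np.arange(600))
X=np.stack([.5305-(i-300)*.0002,-.085-(j-300)*.0002,np.full(i.shape,.118)],-1)
q=(X@Ti[:3,:3].T+Ti[:3,3])@K.T; uv=(q[...,:2]/q[...,2:]).astype(np.float32)
im=cv2.remap(p,uv[...,0],uv[...,1],cv2.INTER_CUBIC); cv2.drawMarker(im,(300,300),(255,0,0),0,12)
cv2.imwrite('pics/end.png',im[:,:,::-1])"
```

```text
t 8.43 p [531.9 -86.5 137.9] yaw(y) 48.61 z axis [ 0.004 -0.001 -1.   ] q [-0.31  0.16  0.47  1.87 -0.08  1.12  1.03] F [-2.5 -2.2 11.5] T [-0.51  0.51 -0.04] w 13.8 50.0
shift [ 1.5  0.6 -0.2] spin -0.1
```

View pics/end.png

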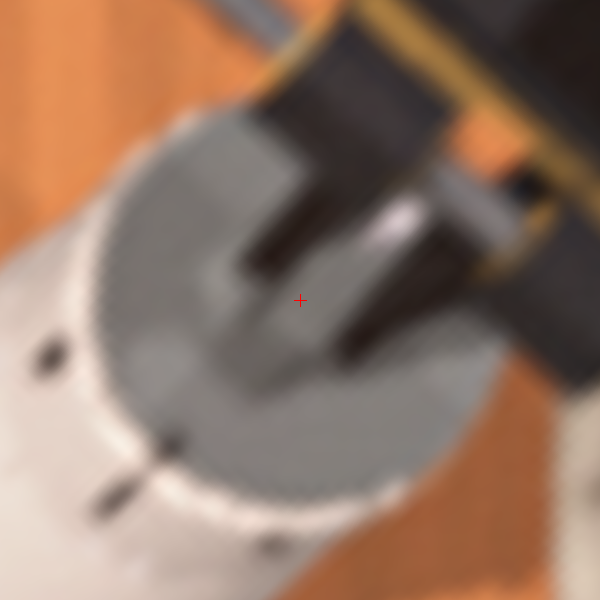

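The lid pointer at (168,443) lines up with the long half-way rib at (118,492). The flange sits on the rim and the pin has risen at (395,220). I'll hold briefly, then hand in.

Call:
arm_command(motion=[[0,0,0,0,0],[0,0,0,0,0],[0,0,0,0,0],[0,0,0,0,0],[0,0,0,0,0]])

```text
time: 8.9
position: [0.5319, -0.0865, 0.1379]
tool_rot: [1.109, 2.935, 0.0]
ft_force: [-1.7, -2.3, 10.2]
grip_width: 0.154
grip_force: 50.0
```

```bash
python3 -c "
from st import *
from bench import close_job
print(close_job())"
```

```text
t 8.9 p [531.9 -86.5 137.9] yaw(y) 48.61 z axis [ 0.004 -0.001 -1.   ] q [-0.31  0.16  0.47  1.87 -0.08  1.12  1.03] F [-1.7 -2.3 10.2] T [-0.45  0.49 -0.06] w 13.4 50.0
the job is handed in; nothing more can be done
None
```

I handed the job in at 8.9 s with the lid fully down on the grinder, turned about 40° clockwise to the half-way rib and still gripped and held there; no verdict came back, and I took no final picture of the shaker, jar and tin, though nothing was seen to touch them.

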